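Put the spice jars back in their holders

ROBOT

A 6-joint arm with a two-finger parallel gripper is mounted at the origin on the work surface. World frame = base frame: x ahead of the robot, y to its left, z up, the work surface at z = 0. Lengths are in m, angles in degrees, forces in N, time in s.
With the tool pointing down it reaches from about 0.4 to 0.825 m from the base axis. Payload 7 kg.
Tool frame: the origin (TCP) lies at the centre of the arm's flange, where the gripper is bolted on; the fingertips stand 178 mm ahead of it and the grasp point (between the pads) lies 159 mm ahead of it (tip_reach is the distance from the TCP to the fingertips, in m); z points along the fingers, y is the line along which they close (so a half turn about z gives the same grasp; the last joint's range is limited). The gripper opens to 88 mm and grips with 3 to 60 N. Pads are 19 mm wide; open, the fingers measure 130 mm over their backs; the gripper's body (78 mm by 193 mm) begins 47 mm behind the grasp point.
Start: joints at [92.08, 20.546, 0.682, 0, -70.136, -16.507], TCP at [0.168, 0.654, 0.405] pointing down, gripper open.
Joint ranges: [-176.03, 176.03], [-82.01, 121.73], [-58.28, 71.71], [-173.87, 95.51], [-174.79, -0.11], [-173.66, 173.66]. Speed limits (degrees/s): [136.94, 136.94, 172.46, 180, 180, 180].

INTERFACE

Orientations are given as [roll, pitch, yaw] about the fixed x, y, z axes, in that order (R = Rz(yaw) Ry(pitch) Rx(roll)).
In Python, from plant import * gives the robot as it stands.
- The arm moves only by the shell command python3 -m handwheel 'ROWS'. ROWS is JSON, a list of rows, each a list of 7 numbers: the opening, from -1 (shut) to 1 (fully open), then the shift along the tool's x, y, z as a fraction of full scale, then the turn, a rotation vector about the tool's x, y, z as a fraction of full scale. A call has 1 to 5 rows; each row shifts and turns the commanded pose from where the row before left it, along the tool's axes as they then stand; what a row does not reach is not made up. Full scale, the value 1, is 0.025 m for a shift and 6 degrees for a turn. A row lasts 1/8 s, in which the tool goes at most 62.5 mm and 10.7 degrees, less where a joint would pass 70% of its speed; a pose out of reach is approached as far as the arm can. A call with a number of a shift or a turn outside -1 to 1 is refused whole. A call with a gripper value outside its range is refused whole. The fingers move at their own pace and stop on an object; the grip force is fixed at half the most. Time passes only in rows, so rows that do not move let the fingers close. It gives the time, the measured TCP pose, the force, the opening and the grip force at its end, in the units of the state.
- get_obs(): the state, without advancing time (a new reading comes with each control period).
- snapshot(name): name is "side" or "top" or "wrist"; returns a dict with "color" (384x512x3 uint8, red, green, blue), "fx", "fy", "cx", "cy" (pixels), "R" (3x3) and "t" (3): a world point X has camera coordinates R X + t; the wrist camera has in their place "tool_from_camera" (4x4, takes a point from camera to tool coordinates, whose origin is the TCP and whose axes are the flange's). Camera axes: x right, y down, z forward; pixel columns grow to the right and rows downward; lengths in m; the calibration is good to about 2 mm. A picture is of the moment at which its call begins: read the wrist's pose just before it. There is no depth.
- close_job(): hands the job in; it is judged then, once.
The state is a dict: "clock": time; "joint_pos": joint angles; "qvel": joint speeds; "tau": joint torques, N m; "tool_pos": TCP position; "orientation": TCP orientation; "force": force on the tool from outside, world axes, zero at the start; "moment": the same for the moment, N m; "opening": finger opening in m; "gripper_force": force on a finger pad.
Only numpy, scipy, OpenCV 4.12 (cv2) and the standard library are available. Lean on these libraries where they do the work, as an engineer would, in place of code of your own. Each camera call takes 0.05 s, during which the arm holds its last target. There are 200 camera calls.

TASK

Put the four spice jars back, each standing upright in the well of its own wooden holder: the lid's colour matches the colour of the pad in the holder, slim jars belong in the narrow wells and wide jars in the wide wells. They are glass, so set them down gently and do not tip any over, and leave the blue bowl and the steel shaker where they stand.

Things in the scene. Friction and masses are not known exactly. Their poses are not given: they have to be found in the camera images.
- slim_red: Loose glass spice jar, a plain upright cylinder 36 mm in diameter and 92 mm tall (slim and tall), filled with red-brown spice, with a red screw lid (top 22 mm) of the same diameter as the glass. 80 to 255 g. Can be gripped across its diameter at any height. Origin: centre of its underside; z up its axis.
- slim_green: Loose glass spice jar, a plain upright cylinder 36 mm in diameter and 92 mm tall (slim and tall), filled with olive-green spice, with a green screw lid (top 22 mm) of the same diameter as the glass. 80 to 255 g. Can be gripped across its diameter at any height. Origin: centre of its underside; z up its axis.
- wide_red: Loose glass spice jar, a plain upright cylinder 60 mm in diameter and 64 mm tall (wide and low), filled with red-brown spice, with a red screw lid (top 22 mm) of the same diameter as the glass. 80 to 255 g. Can be gripped across its diameter at any height. Origin: centre of its underside; z up its axis.
- wide_green: Loose glass spice jar, a plain upright cylinder 60 mm in diameter and 64 mm tall (wide and low), filled with olive-green spice, with a green screw lid (top 22 mm) of the same diameter as the glass. 80 to 255 g. Can be gripped across its diameter at any height. Origin: centre of its underside; z up its axis.
- holder_narrow_red: Round light-wood holder fixed to the worktop, with a red pad covering the floor of its well. Outer diameter 76 mm, height 20 mm, rim 10 mm wide; the well is round, 56 mm in diameter and 12 mm deep, its floor 8 mm above the worktop. Origin: centre of its underside, on the worktop; z up.
- holder_narrow_green: Round light-wood holder fixed to the worktop, with a green pad covering the floor of its well. Outer diameter 76 mm, height 20 mm, rim 10 mm wide; the well is round, 56 mm in diameter and 12 mm deep, its floor 8 mm above the worktop. Origin: centre of its underside, on the worktop; z up.
- holder_wide_red: Round light-wood holder fixed to the worktop, with a red pad covering the floor of its well. Outer diameter 100 mm, height 20 mm, rim 10 mm wide; the well is round, 80 mm in diameter and 12 mm deep, its floor 8 mm above the worktop. Origin: centre of its underside, on the worktop; z up.
- holder_wide_green: Round light-wood holder fixed to the worktop, with a green pad covering the floor of its well. Outer diameter 100 mm, height 20 mm, rim 10 mm wide; the well is round, 80 mm in diameter and 12 mm deep, its floor 8 mm above the worktop. Origin: centre of its underside, on the worktop; z up.
- bowl: Bystander: loose blue bowl, 110 mm across the rim and 48 mm tall, on the far side of the worktop. Origin: centre of its underside.
- shaker: Bystander: loose steel shaker, 42 mm in diameter and 70 mm tall, standing in the middle of the work area. Origin: centre of its underside.

How it is judged (in metres and radians):
At the end, for the whole second after the job is handed in: Each jar stands on the floor of the well of the holder of its own colour and size (its axis within 14 mm of the holder's, its underside 4 to 12 mm above the holder's underside, tilted less than 0.1 rad), released and at rest; bowl and shaker are within 30 mm of where they started (horizontal distance between slim_red and holder_narrow_red below 0.014 m and z of slim_red in the frame of holder_narrow_red between 0.004 and 0.012 m and angle between each of slim_red, slim_green, wide_red, wide_green's own z axis and vertical below 0.1 rad and linear speed of each of slim_red, slim_green, wide_red, wide_green below 0.02 m/s and horizontal distance between slim_green and holder_narrow_green below 0.014 m and z of slim_green in the frame of holder_narrow_green between 0.004 and 0.012 m and horizontal distance between wide_red and holder_wide_red below 0.014 m and z of wide_red in the frame of holder_wide_red between 0.004 and 0.012 m and horizontal distance between wide_green and holder_wide_green below 0.014 m and z of wide_green in the frame of holder_wide_green between 0.004 and 0.012 m and distance of each of bowl, shaker from where it was at the start of the episode below 0.03 m); the robot touches nothing.
It fails at once if a spice jar is tipped over (tilted more than 0.7 rad) (angle between any of slim_red, slim_green, wide_red, wide_green's own z axis and vertical above 0.7 rad).
It fails at once if a jar is pressed or slammed into its holder with over 50 N (contact force between slim_red and holder_narrow_red above 50 N or contact force between slim_green and holder_narrow_green above 50 N or contact force between wide_red and holder_wide_red above 50 N or contact force between wide_green and holder_wide_green above 50 N).
It fails at once if a jar is dropped (falls freely, untouched by the fingers, at over 0.6 m/s: a fall of about 18 mm) ((linear speed of slim_red above 0.6 m/s and contact force between slim_red and the fingers below 0.02 N) or (linear speed of slim_green above 0.6 m/s and contact force between slim_green and the fingers below 0.02 N) or (linear speed of wide_red above 0.6 m/s and contact force between wide_red and the fingers below 0.02 N) or (linear speed of wide_green above 0.6 m/s and contact force between wide_green and the fingers below 0.02 N)).
It fails at once if the blue bowl is displaced by more than 30 mm (distance of bowl from where it was at the start of the episode above 0.03 m).
It fails at once if the steel shaker is displaced by more than 30 mm (distance of shaker from where it was at the start of the episode above 0.03 m).
It also fails if it takes over 102 s, if anything falls off the work surface, if the arm or the gripper's body presses on something with over 40 N, if the wrist force passes 120 N, or if a joint passes its speed limit or range.

## Working session

There is one attempt and no reset: what is moved stays moved. The work goes in short steps, Python scripts to look and compute and a shell command to move; the robot and the scene stay as the last step left them, time stands still between calls to the robot, and variables do not carry over. Pictures are saved under pics/ and viewed, at most 14 in all, crops included, and the job is handed in when it is done.

```bash
ls; mkdir -p pics
python3 - <<'E'
from plant import *
import cv2
print(get_obs())
for n in("top","side","wrist"):
    s=snapshot(n); cv2.imwrite(f"pics/{n}0.png",s["color"][:,:,::-1]); print(n,{k:(v if k!="color" else 0) for k,v in s.items()})
E
```

```text
pics
{'clock': 0.0, 'joint_pos': array([ 9.20819243e+01,  2.05913391e+01,  6.33994027e-01, -1.83962951e-02,
       -7.01351499e+01, -1.65047857e+01]), 'qvel': array([ 0.00208188, -0.08858592,  0.03846754, -0.04424884, -0.09761775,
        0.12541137]), 'tau': array([ 9.10825838e-04, -5.82715559e+01,  2.93052864e+01,  6.99683726e+00,
        6.99693774e-03, -1.61065159e-04]), 'tool_pos': array([0.1681086 , 0.65353696, 0.40373062]), 'orientation': array([ 1.79906403e+02, -9.69860194e-03, -1.44291186e+01]), 'force': array([-0.18357787,  0.28023336,  0.12177813]), 'moment': array([0.05554302, 0.00562497, 0.0435845 ]), 'gripper_force': 0.0, 'opening': 0.08787860779502815}
top {'color': 0, 'fx': 480.1694695010668, 'fy': 480.1694695010668, 'cx': 252.22457845737839, 'cy': 190.4254784423679, 'R': array([[-0.02866588, -0.9995608 ,  0.00751443],
       [-0.9930664 ,  0.02762063, -0.11426388],
       [ 0.11400614, -0.0107378 , -0.99342201]]), 't': array([0.01693737, 0.57446822, 1.09900518])}
side {'color': 0, 'fx': 430.27545859793577, 'fy': 430.27545859793577, 'cx': 253.78846070436694, 'cy': 191.13478719569366, 'R': array([[-0.97357525, -0.22785306,  0.01530426],
       [-0.15961473,  0.63101346, -0.75917399],
       [ 0.16332292, -0.74155579, -0.65070779]]), 't': array([0.54882126, 0.12907159, 1.13909971])}
wrist {'color': 0, 'fx': 315.08600326574833, 'fy': 315.08600326574833, 'cx': 255.32381197592372, 'cy': 190.03998656936835, 'tool_from_camera': array([[-3.29947885e-04, -9.54556871e-01, -2.98028640e-01,
         8.07720387e-02],
       [ 9.99999879e-01, -4.23370348e-04,  2.48913087e-04,
         7.04021102e-04],
       [-3.63778187e-04, -2.98028522e-01,  9.54556896e-01,
         2.05438632e-02],
       [ 0.00000000e+00,  0.00000000e+00,  0.00000000e+00,
         1.00000000e+00]])}
```

View pics/top0.png

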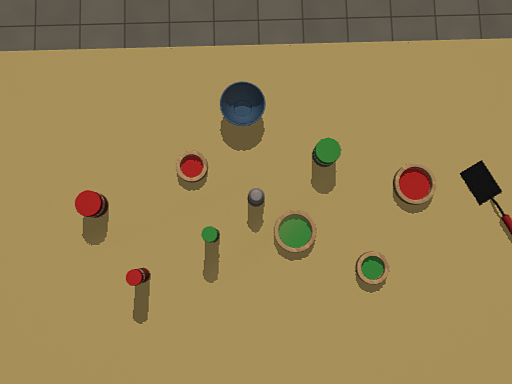

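View pics/side0.png

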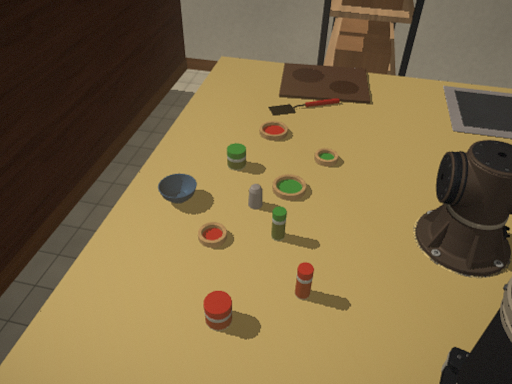

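The top view shows lids at about wide_red (90,204), slim_red (135,277), slim_green (211,235) and wide_green (327,151). The pads are at narrow_red (192,167), wide_green (295,231), wide_red (415,184) and narrow_green (373,268). The shaker is at (257,197) and the bowl at (243,103). The side view shows the same layout.

```bash
cat > h.py <<'E'
from plant import *
import cv2, numpy as np
def blobs(img,amin=60):
    hsv=cv2.cvtColor(img,cv2.COLOR_RGB2HSV); out=[]
    H,S,V=[hsv[:,:,i].astype(int) for i in range(3)]
    for col,m in (("red",((H<6)|(H>174))&(S>190)&(V>90)),("green",(H>45)&(H<75)&(S>150)&(V>60))):
        n,l,st,c=cv2.connectedComponentsWithStats(m.astype(np.uint8))
        out+=[(col,c[i],st[i]) for i in range(1,n) if st[i][4]>=amin]
    return out
def cast(s,uv,z):
    d=s["R"].T@np.array([(uv[0]-s["cx"])/s["fx"],(uv[1]-s["cy"])/s["fy"],1]); o=-s["R"].T@s["t"]
    return (o+d*(z-o[2])/d[2])
E
python3 - <<'E'
from h import *
np.set_printoptions(precision=4,suppress=True)
for n in("top","side"):
    s=snapshot(n); print(n)
    for c,uv,st in blobs(s["color"],40):
        print(c,uv.round(1),st, *[cast(s,uv,z)[:2] for z in(.014,.053,.081)])
s=snapshot("top")
print("shaker",cast(s,(257,193),.06),"bowl",cast(s,(243,104),.04))
E
```

```text
top
red [191.5 166.1] [181 156  22  21 353] [0.6399 0.145 ] [0.6333 0.1405] [0.6285 0.1373]
red [414.1 183.5] [399 168  31  32 748] [ 0.5828 -0.3894] [ 0.5781 -0.3757] [ 0.5748 -0.3658]
red [ 87.6 202.8] [ 75 190  26  26 518] [0.5581 0.3935] [0.5543 0.3805] [0.5515 0.3712]
red [508.2 220.4] [503 215   9  15  59] [ 0.4878 -0.6087] [ 0.4864 -0.5875] [ 0.4853 -0.5723]
red [133.6 276.8] [126 269  16  17 203] [0.3808 0.2842] [0.383 0.275] [0.3846 0.2683]
green [325.7 142. ] [315 138  24  15  49] [ 0.6902 -0.1811] [ 0.6818 -0.1745] [ 0.6758 -0.1697]
green [207.  232.8] [202 227  15  15  52] [0.4787 0.1106] [0.4775 0.1073] [0.4767 0.1049]
green [371.1 266.6] [362 257  20  22 120] [ 0.3883 -0.2746] [ 0.3902 -0.2648] [ 0.3916 -0.2577]
side
red [329.8 100.4] [320  99  19   5  47] [ 0.4106 -0.6431] [ 0.4086 -0.57  ] [ 0.4072 -0.5175]
red [273.9 129.6] [265 126  19   8 116] [ 0.5812 -0.3829] [ 0.571  -0.3222] [ 0.5638 -0.2786]
red [213.4 233.6] [206 228  16  11 125] [0.6374 0.1493] [0.6246 0.1846] [0.6154 0.2099]
red [305.  268.6] [298 263  15  12 150] [0.3882 0.2072] [0.3873 0.2397] [0.3866 0.2631]
red [217.2 302.2] [204 291  27  23 478] [0.5663 0.3496] [0.5569 0.3753] [0.5501 0.3938]
shaker [ 0.5653 -0.0098  0.06  ] bowl [0.7825 0.0169 0.04  ]
```

```bash
python3 - <<'E'
from h import *
s=snapshot("top");h=cv2.cvtColor(s["color"],cv2.COLOR_RGB2HSV)
for u,v in((327,151),(211,235),(295,231),(373,268),(87,203),(95,207),(106,207)): print(h[v,u])
s=snapshot("side");h=cv2.cvtColor(s["color"],cv2.COLOR_RGB2HSV)
for u,v in((236,150),(279,213),(290,187),(236,160),(279,230),(217,300),(218,318)): print(h[v,u])
E
sed -i 's/(H>45)&(H<75)&(S>150)&(V>60)/(H>52)\&(H<75)\&(S>120)\&(V>50)/' h.py
python3 - <<'E'
from h import *
np.set_printoptions(precision=4,suppress=True)
for n in("top","side"):
    s=snapshot(n); print(n)
    for c,uv,st in blobs(s["color"],40):
        if c=="green":print(c,uv.round(1),st, *[cast(s,uv,z)[:2] for z in(.014,.053,.081)])
E
```

```text
[ 59 142 126]
[ 61 145 127]
[ 57 137 128]
[ 61 149 123]
[  0 203 163]
[  0 205 162]
[  7 243  42]
[ 52 144 131]
[ 53 143 132]
[ 53 146 129]
[ 22  39 125]
[ 28 132  77]
[  4 197 170]
[  8 189 112]
top
green [327.3 150. ] [315 138  25  25 491] [ 0.6703 -0.1841] [ 0.6626 -0.1774] [ 0.6571 -0.1725]
green [296.4 233.6] [279 219  32  29 609] [ 0.4707 -0.1013] [ 0.4699 -0.0974] [ 0.4693 -0.0946]
green [209.3 233.8] [202 226  16  16 195] [0.4762 0.1052] [0.4751 0.1021] [0.4744 0.0998]
green [371.8 267.4] [361 256  22  23 384] [ 0.3864 -0.2761] [ 0.3885 -0.2662] [ 0.3899 -0.2591]
side
green [236.6 147.5] [228 144  17   9  54] [ 0.6794 -0.2442] [ 0.6646 -0.1901] [ 0.6539 -0.1513]
green [326.7 156.1] [321 154  13   5  50] [ 0.3846 -0.2702] [ 0.3839 -0.2149] [ 0.3833 -0.1752]
green [290.2 186.1] [280 180  22  13 177] [ 0.4744 -0.0915] [ 0.4694 -0.0447] [ 0.4658 -0.0112]
green [279.  210.7] [273 207  13   8  68] [0.487  0.0213] [0.4813 0.0627] [0.4773 0.0924]
```

Colour blobs give consistent positions in both views, so I'll square up the tool's yaw and head toward slim_red.

```bash
sed -i 's/(H>52)/(H>47)/' h.py
python3 -m handwheel '[[1,0,0,0,0,0,-0.8],[1,0,0,0,0,0,-0.8],[1,0,0,0,0,0,-0.8]]'
python3 -m handwheel '[[1,0.5,0.9,0,0,0,0],[1,0.5,0.9,0,0,0,0],[1,0.5,0.9,0,0,0,0],[1,0.5,0.9,0,0,0,0],[1,0.5,0.9,0,0,0,0]]'
python3 -m handwheel '[[1,0.5,0.9,0,0,0,0],[1,0.5,0.9,0,0,0,0],[1,0.5,0.9,0,0,0,0],[1,0.5,0.9,0,0,0,0],[1,0.5,0.9,0,0,0,0]]'
cat >> h.py <<'E'
from scipy.spatial.transform import Rotation as Ro
def wrist():
    o=get_obs(); s=snapshot("wrist"); T=s["tool_from_camera"]
    R=Ro.from_euler("xyz",o["orientation"],degrees=True).as_matrix()
    Rc=R@T[:3,:3]; tc=R@T[:3,3]+o["tool_pos"]
    s["R"]=Rc.T; s["t"]=-Rc.T@tc; return s
def show(n,zs=(.014,.064,.092),amin=80):
    s=wrist() if n=="wrist" else snapshot(n)
    np.set_printoptions(precision=4,suppress=True)
    for c,uv,st in blobs(s["color"],amin): print(n,c,uv.round(0),st[2:],*[cast(s,uv,z)[:2] for z in zs])
    return s
E
python3 - <<'E'
from h import *
s=show("wrist");cv2.imwrite("pics/w1.png",s["color"][:,:,::-1])
o=get_obs();print(o["clock"],o["tool_pos"],o["orientation"])
E
```

```text
clock: 0.88
tool_pos: [0.1682, 0.6537, 0.4047]
orientation: [-180.0, 0.0, 0.1]
force: [-0.5, -0.0, 0.3]
opening: 0.0875
gripper_force: 0.0
clock: 1.5
tool_pos: [0.2312, 0.54, 0.4047]
orientation: [-180.0, -0.0, -0.0]
force: [0.8, 0.3, 0.0]
opening: 0.0879
gripper_force: 0.0
clock: 2.12
tool_pos: [0.2939, 0.4271, 0.4047]
orientation: [-180.0, -0.0, -0.0]
force: [0.1, -0.4, 1.0]
opening: 0.0875
gripper_force: 0.0
wrist red [435.  78.] [  41   39 1217] [0.3886 0.2267] [0.3867 0.2537] [0.3856 0.2688]
2.175 [0.2946 0.425  0.4048] [179.959    0.0142  -0.0741]
```

View pics/w1.png

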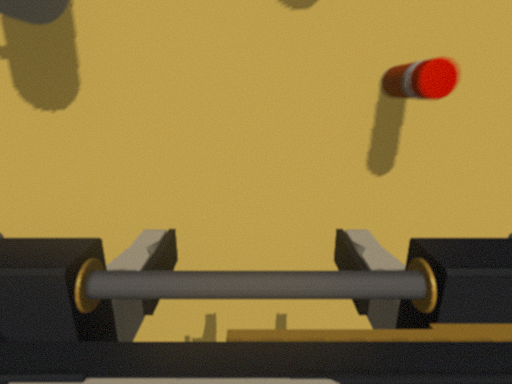

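The wrist picture shows the slim_red lid at (435,78). It puts slim_red at (0.386, 0.267), which agrees with the fixed cameras.

```bash
python3 -m handwheel '[[1,0.46,0.8,0,0,0,0],[1,0.46,0.8,0,0,0,0],[1,0.46,0.8,0,0,0,0],[1,0.46,0.8,0,0,0,0],[1,0.46,0.8,0,0,0,0]]'
python3 -m handwheel '[[1,0.46,0.8,0,0,0,0],[1,0.46,0.8,0,0,0,0],[1,0.46,0.8,0,0,0,0],[1,0,0,0.6,0,0,0],[1,0,0,0.8,0,0,0]]'
python3 - <<'E'
from h import *
s=show("wrist",amin=200);show("top");
o=get_obs();print(o["clock"],o["tool_pos"],o["orientation"])
E
```

```text
clock: 2.8
tool_pos: [0.3512, 0.3271, 0.4047]
orientation: [-180.0, -0.0, -0.0]
force: [-0.4, 0.6, 0.2]
opening: 0.0878
gripper_force: 0.0
clock: 3.42
tool_pos: [0.3852, 0.268, 0.3691]
orientation: [-179.9, -0.0, -0.1]
force: [-0.2, 0.5, -0.3]
opening: 0.0878
gripper_force: 0.0
wrist red [120.   7.] [ 59  19 699] [0.5426 0.3946] [0.5311 0.3756] [0.5247 0.3649]
wrist red [256. 189.] [ 38  39 595] [0.3625 0.2668] [0.3779 0.2669] [0.3866 0.2669]
wrist green [464.  80.] [  57   45 1970] [0.4769 0.0585] [0.4752 0.0897] [0.4743 0.1072]
top red [192. 166.] [ 22  21 356] [0.64   0.1449] [0.6315 0.1392] [0.6267 0.1359]
top red [414. 183.] [ 31  32 752] [ 0.5829 -0.3894] [ 0.5769 -0.3718] [ 0.5735 -0.362 ]
top red [ 88. 203.] [ 26  26 519] [0.5582 0.3934] [0.5532 0.3768] [0.5505 0.3675]
top red [131. 279.] [10 12 92] [0.3756 0.2903] [0.3787 0.2782] [0.3804 0.2714]
top green [327. 150.] [ 26  25 506] [ 0.6705 -0.1842] [ 0.6607 -0.1756] [ 0.6552 -0.1707]
top green [295. 232.] [ 32  32 742] [ 0.474  -0.0983] [ 0.4728 -0.0935] [ 0.4721 -0.0907]
top green [209. 234.] [ 16  16 201] [0.4766 0.1052] [0.4752 0.1012] [0.4745 0.0989]
top green [372. 267.] [ 22  23 389] [ 0.3864 -0.276 ] [ 0.389  -0.2634] [ 0.3905 -0.2563]
3.525 [0.3845 0.2677 0.3673] [179.8264   0.1594  -0.0669]
```

```bash
python3 -m handwheel '[[1,0,0,1,0,0,0],[1,0,0,1,0,0,0],[1,0,0,1,0,0,0],[1,0,0,1,0,0,0],[1,0,0,1,0,0,0]]'
python3 -m handwheel '[[1,0,0,0.9,0,0,0],[1,0,0,0,0,0,0],[-1,0,0,0,0,0,0],[-1,0,0,0,0,0,0],[-1,0,0,0,0,0,0]]'
python3 -m handwheel '[[-1,0,0,0,0,0,0],[-1,0,0,0,0,0,0]]'
```

```text
clock: 4.15
tool_pos: [0.3851, 0.2689, 0.2443]
orientation: [-180.0, -0.0, 0.0]
force: [-0.2, -0.5, -0.3]
opening: 0.0876
gripper_force: 0.0
clock: 4.78
tool_pos: [0.3851, 0.2688, 0.2229]
orientation: [-179.9, -0.0, -0.0]
force: [-0.4, 0.1, 0.2]
opening: 0.0636
gripper_force: 0.0
clock: 5.03
tool_pos: [0.385, 0.2686, 0.2223]
orientation: [-180.0, -0.0, -0.0]
force: [-0.4, -0.1, -0.2]
opening: 0.0434
gripper_force: 0.0
```

```bash
python3 -m handwheel '[[-1,0,0,0,0,0,0],[-1,0,0,0,0,0,0],[-1,0,0,0,0,0,0],[-1,0,0,0,0,0,0]]'
python3 -m handwheel '[[-1,0,0,-0.2,0,0,0],[-1,0,0,-0.5,0,0,0],[-1,0,0,-0.8,0,0,0],[-1,0,0,-1,0,0,0],[-1,0,0,-1,0,0,0]]'
python3 -m handwheel '[[-1,0,0,-1,0,0,0],[-1,0,0,-0.6,0,0,0]]'
python3 - <<'E'
from h import *
s=show("wrist",amin=200);print(get_obs()["tool_pos"])
cv2.imwrite("pics/w2.png",s["color"][:,:,::-1])
E
```

```text
clock: 5.52
tool_pos: [0.385, 0.2686, 0.2222]
orientation: [180.0, -0.0, -0.0]
force: [-1.0, -0.9, 1.7]
opening: 0.0354
gripper_force: 30.0
clock: 6.15
tool_pos: [0.3849, 0.2684, 0.3112]
orientation: [-180.0, -0.0, -0.0]
force: [-0.4, 0.8, -0.7]
opening: 0.0358
gripper_force: 30.0
clock: 6.4
tool_pos: [0.385, 0.2686, 0.3516]
orientation: [-179.9, -0.1, -0.0]
force: [-0.4, 0.5, -2.3]
opening: 0.0355
gripper_force: 30.0
wrist red [112.   4.] [ 48  12 344] [0.5406 0.3962] [0.5288 0.376 ] [0.5222 0.3647]
wrist red [256. 257.] [  76   32 1757] [0.2881 0.2684] [0.3161 0.2683] [0.3318 0.2683]
wrist red [255. 312.] [  84   30 1885] [0.2141 0.2688] [0.2537 0.2687] [0.276  0.2686]
wrist green [482.  79.] [  62   50 2481] [0.4769 0.0533] [0.4751 0.0872] [0.4741 0.1061]
[0.3853 0.2689 0.3529]
```

View pics/w2.png

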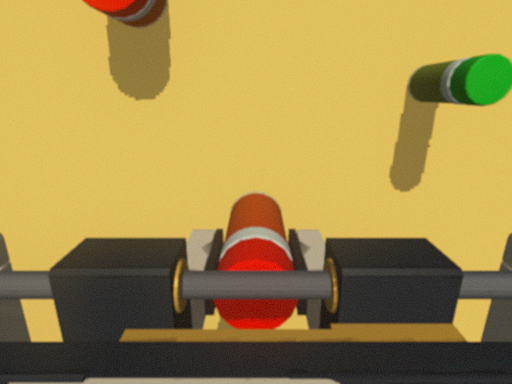

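Gripped: slim_red is upright between the pads, with the wide_red jar at (125,5) and the slim_green lid at (485,80). Carrying it toward narrow_red.

```bash
python3 -m handwheel '[[-1,0.4,0.2,0,0,0,0],[-1,0.8,0.4,0,0,0,0],[-1,0.9,0.4,0,0,0,0],[-1,0.9,0.4,0,0,0,0],[-1,0.9,0.4,0,0,0,0]]'
python3 -m handwheel '[[-1,0.9,0.4,0,0,0,0],[-1,0.8,0.4,0,0,0,0],[-1,0.5,0.3,0,0,0,0]]'
python3 - <<'E'
from h import *
s=show("wrist",amin=200);print(get_obs()["tool_pos"])
E
```

```text
clock: 7.08
tool_pos: [0.4834, 0.2226, 0.3481]
orientation: [179.9, 0.1, -0.0]
force: [0.1, 0.7, -1.5]
opening: 0.0357
gripper_force: 30.0
clock: 7.45
tool_pos: [0.5384, 0.195, 0.348]
orientation: [179.9, 0.1, -0.1]
force: [-0.1, -0.3, -1.6]
opening: 0.0354
gripper_force: 30.0
wrist red [307.  69.] [  55   51 1728] [0.6387 0.1452] [0.6356 0.153 ] [0.6338 0.1574]
wrist red [ 45. 168.] [  71   66 3248] [0.5447 0.4083] [0.5566 0.3742] [0.5632 0.355 ]
wrist red [255. 257.] [  76   32 1772] [0.442  0.1939] [0.4702 0.194 ] [0.4861 0.194 ]
wrist red [255. 312.] [  84   30 1872] [0.3687 0.1944] [0.4086 0.1944] [0.431  0.1944]
wrist green [502. 229.] [ 21  52 714] [ 0.4756 -0.0736] [ 0.4985 -0.0309] [ 0.5113 -0.007 ]
[0.5392 0.1947 0.3482]
```

```bash
python3 -m handwheel '[[-1,0.8,0.4,0,0,0,0],[-1,0.9,0.4,0,0,0,0],[-1,0.9,0.4,0,0,0,0],[-1,0.9,0.4,0,0,0,0],[-1,0.5,0.4,0,0,0,0]]'
python3 -m handwheel '[[-1,0,0,0,0,0,0],[-1,0,0,1,0,0,0],[-1,0,0,1,0,0,0],[-1,0,0,1,0,0,0],[-1,0,0,0.7,0,0,0]]'
python3 -m handwheel '[[-1,0,0,0.4,0,0,0],[-1,0,0,0,0,0,0]]'
python3 - <<'E'
from h import *
s=wrist();cv2.imwrite("pics/w3.png",s["color"][:,:,::-1]);s=show("side",amin=40);cv2.imwrite("pics/s3.png",cv2.resize(s["color"][190:290,150:280,::-1],None,fx=4,fy=4))
print(get_obs()["tool_pos"])
E
```

```text
clock: 8.12
tool_pos: [0.6386, 0.1453, 0.349]
orientation: [180.0, 0.0, -0.0]
force: [-0.5, 0.5, -2.5]
opening: 0.0355
gripper_force: 30.0
clock: 8.75
tool_pos: [0.6367, 0.1461, 0.2562]
orientation: [180.0, 0.1, -0.0]
force: [0.4, -1.6, -1.2]
opening: 0.0354
gripper_force: 30.0
clock: 9.0
tool_pos: [0.6373, 0.146, 0.2468]
orientation: [180.0, 0.0, -0.0]
force: [0.3, -1.0, -1.0]
opening: 0.0359
gripper_force: 30.0
side red [324. 101.] [31  7 79] [ 0.4308 -0.6299] [ 0.427  -0.5369] [ 0.4249 -0.4849]
side red [278. 130.] [13  7 52] [ 0.5675 -0.3802] [ 0.5553 -0.3025] [ 0.5485 -0.259 ]
side red [217. 302.] [ 26  23 446] [0.566  0.3488] [0.5539 0.3818] [0.5472 0.4003]
side green [326. 156.] [14  6 62] [ 0.3855 -0.2715] [ 0.3845 -0.2005] [ 0.3839 -0.1608]
side green [290. 186.] [ 23  13 233] [ 0.4761 -0.0911] [ 0.4695 -0.0311] [0.4659 0.0025]
side green [278. 212.] [ 13  14 109] [0.4878 0.0254] [0.4805 0.0782] [0.4765 0.1078]
[0.6378 0.1462 0.248 ]
```

View pics/s3.png

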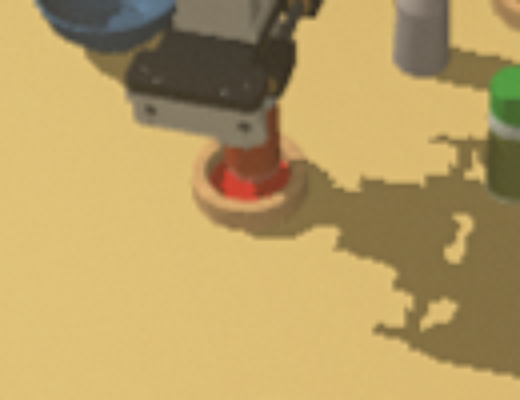

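The side crop shows the slim_red jar's base, at crop (250,165), centred over the red well. Lowering it in.

```bash
python3 -m handwheel '[[-1,0,0,0.3,0,0,0],[-1,0,0,0.2,0,0,0],[-1,0,0,0.1,0,0,0],[-1,0,0,0,0,0,0]]'
```

```text
clock: 9.6
tool_pos: [0.6374, 0.1459, 0.2318]
orientation: [180.0, 0.0, -0.0]
force: [0.5, -0.1, -2.0]
opening: 0.0358
gripper_force: 30.0
```

```bash
python3 -m handwheel '[[-1,0,0,0.05,0,0,0],[-1,0,0,0,0,0,0],[1,0,0,0,0,0,0],[1,0,0,0,0,0,0],[1,0,0,0,0,0,0]]'
python3 -m handwheel '[[1,0,0,0,0,0,0],[1,0,0,0,0,0,0],[1,0,0,-0.4,0,0,0],[1,0,0,-1,0,0,0],[1,0,0,-1,0,0,0]]'
python3 -m handwheel '[[1,0,0,-1,0,0,0],[1,0,0,-1,0,0,0],[1,0,0,-0.3,0,0,0]]'
python3 - <<'E'
from h import *
s=show("wrist",(.008,.064,.1),amin=200);s=show("side",(.014,.064,.092),amin=40);cv2.imwrite("pics/s4.png",cv2.resize(s["color"][190:290,150:280,::-1],None,fx=4,fy=4))
print(get_obs()["tool_pos"])
E
```

```text
clock: 10.22
tool_pos: [0.6375, 0.146, 0.2311]
orientation: [-180.0, -0.0, -0.0]
force: [0.4, 0.8, -0.4]
opening: 0.0601
gripper_force: 0.0
clock: 10.85
tool_pos: [0.6375, 0.146, 0.2922]
orientation: [180.0, -0.0, -0.0]
force: [-0.7, 0.0, 0.2]
opening: 0.0875
gripper_force: 0.0
clock: 11.22
tool_pos: [0.6378, 0.1461, 0.351]
orientation: [-179.9, -0.2, -0.0]
force: [0.4, -0.3, -1.3]
opening: 0.0876
gripper_force: 0.0
wrist red [255. 167.] [ 50  30 298] [0.6442 0.1462] [0.6571 0.1461] [0.6654 0.146 ]
wrist red [256. 199.] [  43   47 1277] [0.6088 0.1448] [0.6278 0.1449] [0.6401 0.145 ]
side red [329. 101.] [22  6 56] [ 0.4151 -0.639 ] [ 0.4122 -0.5455] [ 0.4107 -0.4931]
side red [274. 130.] [ 19   8 119] [ 0.5819 -0.3829] [ 0.5689 -0.3051] [ 0.5616 -0.2616]
side red [212. 210.] [13  9 96] [0.6691 0.0639] [0.6507 0.1144] [0.6404 0.1426]
side red [217. 302.] [ 26  23 434] [0.5663 0.3488] [0.5542 0.3818] [0.5474 0.4003]
side green [237. 151.] [ 18  15 171] [ 0.672  -0.2238] [ 0.6534 -0.1557] [ 0.643  -0.1176]
side green [326. 156.] [14  6 60] [ 0.3857 -0.2712] [ 0.3846 -0.2003] [ 0.3841 -0.1605]
side green [290. 186.] [ 23  13 232] [ 0.4762 -0.091 ] [ 0.4696 -0.031 ] [0.466  0.0025]
[0.6375 0.146  0.3495]
```

View pics/s4.png

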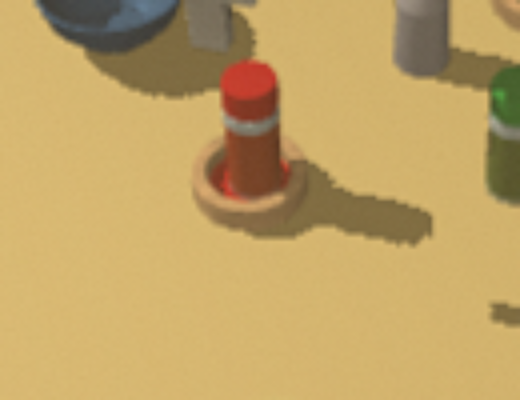

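slim_red stands upright in the red well, base at crop (255,180). Next is wide_red.

```bash
python3 -m handwheel '[[1,-0.3,-0.9,0,0,0,0],[1,-0.3,-0.9,0,0,0,0],[1,-0.3,-0.9,0,0,0,0],[1,-0.3,-0.9,0,0,0,0],[1,-0.3,-0.9,0,0,0,0]]'
python3 -m handwheel '[[1,-0.3,-0.9,0,0,0,0],[1,-0.4,-0.9,0,0,0,0],[1,-0.4,-0.9,0,0,0,0],[1,-0.3,-0.9,0,0,0,0],[1,-0.4,-0.9,0,0,0,0]]'
python3 - <<'E'
from h import *
s=show("wrist",(.008,.064),amin=200)
print(get_obs()["tool_pos"])
E
```

```text
clock: 11.95
tool_pos: [0.5993, 0.2604, 0.3483]
orientation: [180.0, 0.0, 0.0]
force: [-0.3, 0.6, 1.0]
opening: 0.0876
gripper_force: 0.0
clock: 12.58
tool_pos: [0.5545, 0.3725, 0.3484]
orientation: [180.0, -0.0, -0.0]
force: [0.0, 0.5, 0.3]
opening: 0.0874
gripper_force: 0.0
wrist red [488.  70.] [ 45  43 482] [0.6546 0.1504] [0.6512 0.1892]
wrist red [246. 188.] [  61   66 2623] [0.5375 0.3815] [0.5546 0.3798]
[0.5536 0.3747 0.3483]
```

```bash
python3 -m handwheel '[[1,0,-0.2,0.5,0,0,0],[1,0,0,1,0,0,0],[1,0,0,1,0,0,0],[1,0,0,1,0,0,0],[1,0,0,1,0,0,0]]'
python3 -m handwheel '[[1,0,0,1,0,0,0],[1,0,0,0.4,0,0,0],[1,0,0,0,0,0,0],[-1,0,0,0,0,0,0],[-1,0,0,0,0,0,0]]'
python3 -m handwheel '[[-1,0,0,0,0,0,0],[-1,0,0,0,0,0,0],[-1,0,0,0,0,0,0],[-1,0,0,0,0,0,0]]'
```

```text
clock: 13.25
tool_pos: [0.555, 0.3756, 0.2342]
orientation: [180.0, 0.0, -0.1]
force: [-0.2, 0.2, 0.3]
opening: 0.087
gripper_force: 0.0
clock: 13.88
tool_pos: [0.5553, 0.3763, 0.202]
orientation: [-179.9, -0.1, -0.0]
force: [0.2, 0.1, 0.0]
opening: 0.0731
gripper_force: 0.0
clock: 14.38
tool_pos: [0.5553, 0.3766, 0.2018]
orientation: [-179.9, -0.1, -0.0]
force: [-1.4, 2.0, 5.8]
opening: 0.0594
gripper_force: 30.0
```

```bash
python3 -m handwheel '[[-1,0,0,-0.2,0,0,0],[-1,0,0,-0.5,0,0,0],[-1,0,0,-0.9,0,0,0],[-1,0,0,-1,0,0,0],[-1,0,0,-1,0,0,0]]'
python3 -m handwheel '[[-1,0,0,-1,0,0,0],[-1,0,0,-0.7,0,0,0],[-1,0,0,-0.3,0,0,0],[-1,0,0.3,0,0,0,0],[-1,0,0.7,0,0,0,0]]'
python3 -m handwheel '[[-1,0,1,0,0,0,0],[-1,0,1,0,0,0,0],[-1,0,1,0,0,0,0],[-1,0,1,0,0,0,0],[-1,0,1,0,0,0,0]]'
python3 -m handwheel '[[-1,0.1,1,0,0,0,0],[-1,0.1,1,0,0,0,0],[-1,0.1,1,0,0,0,0],[-1,0.1,1,0,0,0,0],[-1,0.1,1,0,0,0,0]]'
python3 -m handwheel '[[-1,0.1,1,0,0,0,0],[-1,0,1,0,0,0,0],[-1,0.1,1,0,0,0,0],[-1,0.1,1,0,0,0,0],[-1,0.1,1,0,0,0,0]]'
python3 -m handwheel '[[-1,0,1,0,0,0,0],[-1,0,1,0,0,0,0],[-1,0,1,0,0,0,0],[-1,0,1,0,0,0,0],[-1,0,1,0,0,0,0]]'
```

```text
clock: 15.0
tool_pos: [0.5549, 0.3756, 0.292]
orientation: [180.0, 0.0, -0.0]
force: [0.5, 0.4, -2.4]
opening: 0.0595
gripper_force: 30.0
clock: 15.62
tool_pos: [0.5547, 0.3503, 0.3396]
orientation: [179.9, 0.1, 0.0]
force: [0.5, -0.6, -2.1]
opening: 0.0596
gripper_force: 30.0
clock: 16.25
tool_pos: [0.555, 0.2241, 0.3411]
orientation: [-180.0, -0.0, -0.0]
force: [0.7, 0.2, -3.3]
opening: 0.0594
gripper_force: 30.0
clock: 16.88
tool_pos: [0.5675, 0.0993, 0.341]
orientation: [-180.0, -0.0, -0.0]
force: [-0.6, -0.2, -2.3]
opening: 0.0597
gripper_force: 30.0
clock: 17.5
tool_pos: [0.5773, -0.0257, 0.341]
orientation: [-180.0, -0.0, -0.0]
force: [0.9, 0.1, -1.8]
opening: 0.0594
gripper_force: 30.0
clock: 18.12
tool_pos: [0.577, -0.1506, 0.3409]
orientation: [180.0, -0.0, -0.0]
force: [0.1, -0.0, -2.5]
opening: 0.0596
gripper_force: 30.0
```

```bash
python3 -m handwheel '[[-1,0,1,0,0,0,0],[-1,0,1,0,0,0,0],[-1,0,1,0,0,0,0],[-1,0,0.9,0,0,0,0],[-1,0,0.5,0,0,0,0]]'
python3 - <<'E'
from h import *
s=show("wrist",(.008,.014,.064),amin=200)
print(get_obs()["tool_pos"])
E
```

```text
clock: 18.75
tool_pos: [0.5768, -0.2607, 0.3407]
orientation: [180.0, 0.0, -0.1]
force: [-0.3, 0.4, -2.5]
opening: 0.0596
gripper_force: 30.0
wrist red [384. 169.] [  74   72 3813] [ 0.5818 -0.3923] [ 0.5833 -0.3898] [ 0.5954 -0.3688]
wrist red [256. 246.] [ 130   60 5711] [ 0.4959 -0.2617] [ 0.499  -0.2617] [ 0.5249 -0.2617]
wrist red [255. 312.] [ 130   30 3265] [ 0.4085 -0.2609] [ 0.4133 -0.2609] [ 0.4532 -0.261 ]
wrist green [148.  86.] [  76   79 4692] [ 0.6629 -0.161 ] [ 0.6628 -0.1629] [ 0.6619 -0.179 ]
[ 0.5768 -0.2614  0.3407]
```

```bash
python3 -m handwheel '[[-1,0.1,0.8,0,0,0,0],[-1,0.1,1,0,0,0,0],[-1,0.05,1,0,0,0,0],[-1,0,1,0,0,0,0],[-1,0,0.8,0,0,0,0]]'
python3 -m handwheel '[[-1,0,0.5,0,0,0,0],[-1,0,0,0.6,0,0,0],[-1,0,0,1,0,0,0],[-1,0,0,1,0,0,0],[-1,0,0,1,0,0,0]]'
python3 -m handwheel '[[-1,0,0,0.7,0,0,0],[-1,0,0,0.3,0,0,0],[-1,0,0,0.1,0,0,0],[-1,0,0,0,0,0,0]]'
python3 - <<'E'
from h import *
s=snapshot("side");cv2.imwrite("pics/s5.png",cv2.resize(s["color"][80:180,210:340,::-1],None,fx=4,fy=4))
s=snapshot("top");cv2.imwrite("pics/t5.png",cv2.resize(s["color"][120:250,350:480,::-1],None,fx=4,fy=4))
E
```

```text
clock: 19.42
tool_pos: [0.5834, -0.3755, 0.3408]
orientation: [-180.0, 0.0, -0.0]
force: [0.7, -0.9, -1.9]
opening: 0.0596
gripper_force: 30.0
clock: 20.05
tool_pos: [0.5832, -0.3855, 0.2492]
orientation: [-180.0, 0.0, 0.0]
force: [0.1, -0.4, -0.9]
opening: 0.0595
gripper_force: 30.0
clock: 20.55
tool_pos: [0.5837, -0.3866, 0.2241]
orientation: [180.0, -0.1, -0.0]
force: [0.0, 0.0, -1.4]
opening: 0.0601
gripper_force: 30.0
```

View pics/s5.png

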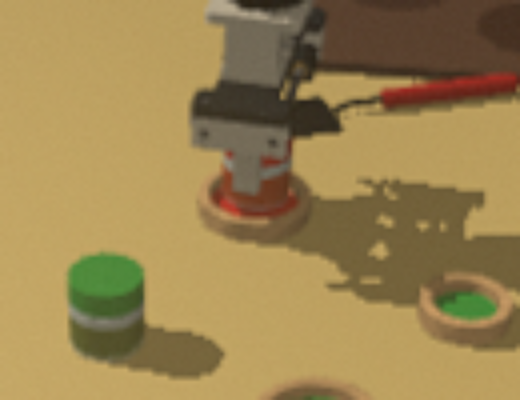

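The wide_red jar, at crop (255,190), hovers centred over the red wide well. Lowering and releasing.

```bash
python3 -m handwheel '[[-1,0,0,0.2,0,0,0],[-1,0,0,0.2,0,0,0],[-1,0,0,0.1,0,0,0],[-1,0,0,0,0,0,0],[-1,0,0,0,0,0,0]]'
python3 -m handwheel '[[1,0,0,0,0,0,0],[1,0,0,0,0,0,0],[1,0,0,0,0,0,0],[1,0,0,0,0,0,0],[1,0,0,0,0,0,0]]'
python3 -m handwheel '[[1,0,0,-0.4,0,0,0],[1,0,0,-1,0,0,0],[1,0,0,-1,0,0,0],[1,0,0,-1,0,0,0],[1,0,0,-1,0,0,0]]'
python3 - <<'E'
from h import *
s=show("wrist",(.008,.014,.072),amin=200)
s=snapshot("side");cv2.imwrite("pics/s6.png",cv2.resize(s["color"][80:180,210:340,::-1],None,fx=4,fy=4))
E
```

```text
clock: 21.28
tool_pos: [0.5835, -0.3866, 0.2109]
orientation: [180.0, -0.0, -0.0]
force: [0.4, 0.2, -2.0]
opening: 0.0593
gripper_force: 30.0
clock: 21.9
tool_pos: [0.5835, -0.3865, 0.211]
orientation: [180.0, -0.0, -0.0]
force: [-0.1, -0.3, 0.5]
opening: 0.0871
gripper_force: 0.0
clock: 22.52
tool_pos: [0.5834, -0.3865, 0.3227]
orientation: [180.0, -0.0, -0.0]
force: [-0.1, 0.2, -0.3]
opening: 0.0876
gripper_force: 0.0
wrist red [257. 197.] [  80   89 4749] [ 0.5653 -0.3886] [ 0.5673 -0.3886] [ 0.5868 -0.3883]
wrist green [  8. 100.] [ 23  67 995] [ 0.6569 -0.1657] [ 0.657  -0.1702] [ 0.6584 -0.2139]
```

View pics/s6.png

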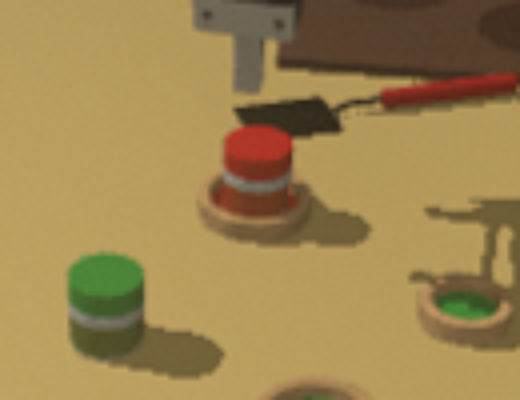

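wide_red stands seated in its well at crop (257,190). Next is wide_green.

```bash
python3 -m handwheel '[[1,0.3,-0.9,0,0,0,0],[1,0.3,-0.9,0,0,0,0],[1,0.3,-0.9,0,0,0,0],[1,0.3,-0.9,0,0,0,0],[1,0.3,-0.9,0,0,0,0]]'
python3 -m handwheel '[[1,0.4,-1,0,0,0,0],[1,0.4,-1,0,0,0,0],[1,0.4,-1,0,0,0,0],[1,0.4,-0.9,0,0,0,0],[1,0,0,0,0,0,0]]'
python3 - <<'E'
from h import *
s=show("wrist",(.008,.014,.064),amin=200);print(get_obs()["tool_pos"])
E
```

```text
clock: 23.25
tool_pos: [0.6216, -0.2721, 0.3208]
orientation: [-180.0, 0.0, 0.0]
force: [0.7, 0.2, -0.2]
opening: 0.0877
gripper_force: 0.0
clock: 23.88
tool_pos: [0.662, -0.1743, 0.3208]
orientation: [-180.0, -0.0, 0.1]
force: [-0.6, 0.3, -0.2]
opening: 0.0879
gripper_force: 0.0
wrist red [482. 230.] [ 48  16 298] [ 0.6097 -0.4039] [ 0.6125 -0.3992] [ 0.6352 -0.36  ]
wrist green [257. 196.] [  73   74 4172] [ 0.6455 -0.1767] [ 0.6475 -0.1767] [ 0.6641 -0.1763]
wrist green [184. 330.] [  68   29 1482] [ 0.4861 -0.0946] [ 0.4914 -0.0963] [ 0.5353 -0.11  ]
[ 0.6615 -0.1752  0.3207]
```

```bash
python3 -m handwheel '[[1,0,0,0.7,0,0,0],[1,0,0,1,0,0,0],[1,0,0,1,0,0,0],[1,0,0,1,0,0,0],[1,0,0,1,0,0,0]]'
python3 -m handwheel '[[1,0,0,0,0,0,0],[-1,0,0,0,0,0,0],[-1,0,0,0,0,0,0],[-1,0,0,0,0,0,0],[-1,0,0,0,0,0,0]]'
python3 -m handwheel '[[-1,0,0,0,0,0,0],[-1,0,0,0,0,0,0],[-1,0,0,0,0,0,0]]'
```

```text
clock: 24.55
tool_pos: [0.6602, -0.1774, 0.2012]
orientation: [-180.0, 0.1, -0.1]
force: [0.7, 0.5, -0.1]
opening: 0.0874
gripper_force: 0.0
clock: 25.18
tool_pos: [0.6613, -0.1764, 0.2044]
orientation: [180.0, -0.1, -0.0]
force: [-1.5, 0.8, 3.5]
opening: 0.0598
gripper_force: 30.0
clock: 25.55
tool_pos: [0.6613, -0.1764, 0.2043]
orientation: [180.0, -0.1, -0.0]
force: [-1.6, 1.0, 5.7]
opening: 0.0597
gripper_force: 30.0
```

```bash
python3 -m handwheel '[[-1,0,0,-0.2,0,0,0],[-1,0,0,-0.6,0,0,0],[-1,0,0,-1,0,0,0],[-1,0,0,-1,0,0,0],[-1,0,0,-0.8,0,0,0]]'
python3 -m handwheel '[[-1,-0.3,-0.1,0,0,0,0],[-1,-0.7,-0.3,0,0,0,0],[-1,-1,-0.4,0,0,0,0],[-1,-0.8,-0.4,0,0,0,0],[-1,-0.4,-0.1,0,0,0,0]]'
python3 - <<'E'
from h import *
s=show("wrist",(.008,.014,.064),amin=200);print(get_obs()["tool_pos"]);show("top",(.014,))
E
```

```text
clock: 26.18
tool_pos: [0.6611, -0.1766, 0.2954]
orientation: [180.0, -0.1, -0.0]
force: [0.9, 0.5, -1.3]
opening: 0.0595
gripper_force: 30.0
clock: 26.8
tool_pos: [0.5795, -0.1435, 0.2928]
orientation: [-180.0, 0.1, -0.0]
force: [0.9, 0.5, -1.4]
opening: 0.0597
gripper_force: 30.0
wrist green [255. 243.] [ 133   65 6454] [ 0.5252 -0.1442] [ 0.5282 -0.1442] [ 0.5537 -0.1442]
wrist green [250. 312.] [ 132   31 3332] [ 0.4491 -0.1389] [ 0.4539 -0.139 ] [ 0.4938 -0.14  ]
[ 0.5789 -0.1436  0.293 ]
top red [419. 181.] [ 36  32 655] [ 0.5875 -0.4011]
top green [294. 231.] [ 32  33 824] [ 0.4772 -0.097 ]
top green [372. 267.] [ 22  23 388] [ 0.3864 -0.2761]
```

```bash
python3 -m handwheel '[[-1,-0.6,-0.2,0,0,0,0],[-1,-1,-0.4,0,0,0,0],[-1,-1,-0.5,0,0,0,0],[-1,-1,-0.5,0,0,0,0],[-1,-0.5,-0.3,0,0,0,0]]'
python3 -m handwheel '[[-1,0,0,0.4,0,0,0],[-1,0,0,1,0,0,0],[-1,0,0,0.9,0,0,0],[-1,0,0,0.3,0,0,0],[-1,0,0,0,0,0,0]]'
python3 - <<'E'
from h import *
print(get_obs()["tool_pos"])
s=snapshot("side");cv2.imwrite("pics/s7.png",cv2.resize(s["color"][140:240,220:350,::-1],None,fx=4,fy=4))
E
```

```text
clock: 27.52
tool_pos: [0.4773, -0.0962, 0.2934]
orientation: [-180.0, 0.0, -0.0]
force: [0.2, -0.7, -1.8]
opening: 0.0598
gripper_force: 30.0
clock: 28.15
tool_pos: [0.479, -0.0966, 0.2279]
orientation: [180.0, 0.1, -0.0]
force: [-0.4, -0.5, -2.1]
opening: 0.0594
gripper_force: 30.0
[ 0.47896965 -0.09661614  0.22786901]
```

View pics/s7.png

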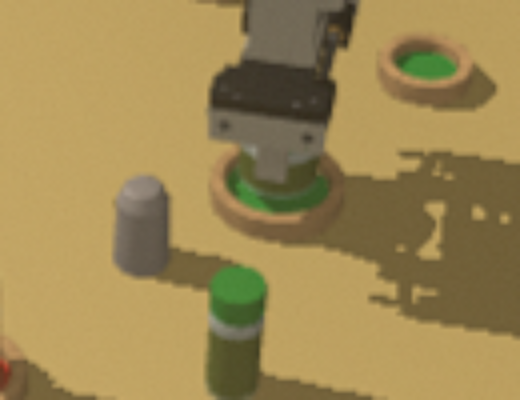

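The wide_green jar, base near crop (278,185), is centred over the green well at (278,195). Lowering and releasing.

```bash
python3 -m handwheel '[[-1,-0.1,0,0.2,0,0,0],[-1,0,0,0.2,0,0,0],[-1,0,0,0.15,0,0,0],[-1,0,0,0,0,0,0],[-1,0,0,0,0,0,0]]'
python3 -m handwheel '[[1,0,0,0,0,0,0],[1,0,0,0,0,0,0],[1,0,0,0,0,0,0],[1,0,0,0,0,0,0],[1,0,0,0,0,0,0]]'
python3 -m handwheel '[[1,0,0,-0.4,0,0,0],[1,0,0,-1,0,0,0],[1,0,0,-1,0,0,0],[1,0,0,-1,0,0,0],[1,0,0,-1,0,0,0]]'
python3 -m handwheel '[[1,0,0,-0.6,0,0,0],[1,0,0,0,0,0,0]]'
python3 - <<'E'
from h import *
s=show("wrist",(.008,.072,.092),amin=200)
print(get_obs()["tool_pos"])
s=show("side",(.014,.061,.081),40);cv2.imwrite("pics/s8.png",cv2.resize(s["color"][140:240,220:350,::-1],None,fx=4,fy=4))
E
```

```text
clock: 28.82
tool_pos: [0.4762, -0.0964, 0.2147]
orientation: [180.0, -0.0, -0.0]
force: [0.6, -0.4, -1.4]
opening: 0.06
gripper_force: 30.0
clock: 29.45
tool_pos: [0.4761, -0.0965, 0.2147]
orientation: [180.0, -0.0, -0.0]
force: [-1.3, -0.5, -0.8]
opening: 0.0873
gripper_force: 0.0
clock: 30.08
tool_pos: [0.4759, -0.0965, 0.3263]
orientation: [-180.0, -0.0, -0.0]
force: [0.8, -0.5, -0.1]
opening: 0.0877
gripper_force: 0.0
clock: 30.32
tool_pos: [0.4763, -0.0964, 0.3407]
orientation: [-180.0, -0.1, -0.0]
force: [-0.8, -0.1, -0.6]
opening: 0.0876
gripper_force: 0.0
wrist green [255. 185.] [  75   89 4808] [ 0.4661 -0.0968] [ 0.4847 -0.0968] [ 0.4905 -0.0969]
wrist green [ 15. 199.] [  39   48 1313] [0.4504 0.155 ] [0.4722 0.1033] [0.4791 0.0872]
[ 0.4759 -0.0964  0.3397]
side red [328. 101.] [23  6 66] [ 0.4174 -0.6376] [ 0.4146 -0.5498] [ 0.4134 -0.5124]
side red [274. 116.] [ 16  11 121] [ 0.599  -0.4733] [ 0.5857 -0.395 ] [ 0.5801 -0.3616]
side red [212. 210.] [13  9 95] [0.6688 0.0633] [0.6515 0.1108] [0.6442 0.131 ]
side green [326. 156.] [14  6 63] [ 0.3859 -0.2715] [ 0.3849 -0.2048] [ 0.3845 -0.1764]
side green [290. 172.] [ 19  16 221] [ 0.4859 -0.1608] [ 0.4792 -0.1005] [ 0.4763 -0.0748]
side green [278. 212.] [ 13  13 116] [0.4877 0.0265] [0.4808 0.0761] [0.4779 0.0972]
```

View pics/s8.png

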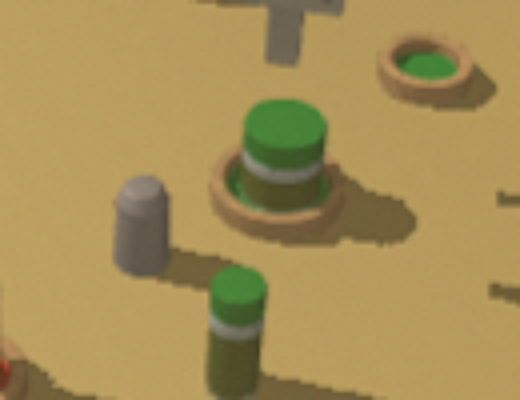

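wide_green is seated at crop (284,180), and the shaker is undisturbed. Last is slim_green.

```bash
python3 -m handwheel '[[1,0,-1,0,0,0,0],[1,0,-1,0,0,0,0],[1,0,-1,0,0,0,0],[1,0,-1,0,0,0,0],[1,0,-1,0,0,0,0]]'
python3 -m handwheel '[[1,0,-1,0,0,0,0],[1,0,-1,0,0,0,0],[1,0,-0.9,0,0,0,0],[1,0,0,0,0,0,0]]'
python3 - <<'E'
from h import *
s=show("wrist",(.008,.072,.092),amin=200)
print(get_obs()["tool_pos"])
E
```

```text
clock: 31.05
tool_pos: [0.4758, 0.0292, 0.3384]
orientation: [179.9, 0.1, -0.0]
force: [0.3, -0.2, 0.8]
opening: 0.0875
gripper_force: 0.0
clock: 31.55
tool_pos: [0.476, 0.102, 0.3384]
orientation: [179.9, 0.1, 0.1]
force: [-0.9, -1.0, 0.1]
opening: 0.0877
gripper_force: 0.0
wrist green [443. 164.] [ 69  72 898] [ 0.4872 -0.0878] [ 0.5015 -0.0487] [ 0.506  -0.0365]
wrist green [483. 190.] [  65   71 3716] [ 0.4592 -0.134 ] [ 0.4793 -0.0853] [ 0.4856 -0.0701]
wrist green [256. 200.] [  44   48 1664] [0.4479 0.1   ] [0.4704 0.1003] [0.4774 0.1004]
[0.4759 0.1013 0.3385]
```

Centred over slim_green. Descending from 0.3385 to about 0.221, then gripping and lifting.

```bash
python3 -m handwheel '[[1,0,0,0.7,0,0,0],[1,0,0,1,0,0,0],[1,0,0,1,0,0,0],[1,0,0,1,0,0,0],[1,0,0,1,0,0,0]]'
python3 -m handwheel '[[1,0,0,0,0,0,0],[-1,0,0,0,0,0,0],[-1,0,0,0,0,0,0],[-1,0,0,0,0,0,0],[-1,0,0,0,0,0,0]]'
python3 -m handwheel '[[-1,0,0,0,0,0,0],[-1,0,0,0,0,0,0],[-1,0,0,0,0,0,0],[-1,0,0,0,0,0,0],[-1,0,0,0,0,0,0]]'
```

```text
clock: 32.22
tool_pos: [0.4759, 0.1, 0.221]
orientation: [180.0, 0.0, -0.1]
force: [-0.6, -1.1, 0.4]
opening: 0.0878
gripper_force: 0.0
clock: 32.85
tool_pos: [0.4762, 0.1011, 0.2226]
orientation: [-180.0, -0.0, -0.0]
force: [-0.2, -0.1, 1.0]
opening: 0.0526
gripper_force: 0.0
clock: 33.48
tool_pos: [0.4762, 0.1011, 0.2222]
orientation: [-180.0, -0.0, -0.0]
force: [-0.3, 0.2, 1.7]
opening: 0.0356
gripper_force: 30.0
```

```bash
python3 -m handwheel '[[-1,0,0,-0.2,0,0,0],[-1,0,0,-0.6,0,0,0],[-1,0,0,-1,0,0,0],[-1,0,0,-1,0,0,0],[-1,0,0,-1,0,0,0]]'
python3 -m handwheel '[[-1,0,0,-0.7,0,0,0],[-1,0,0,-0.3,0,0,0],[-1,-0.1,0.4,0,0,0,0],[-1,-0.2,0.8,0,0,0,0],[-1,-0.3,1,0,0,0,0]]'
python3 -m handwheel '[[-1,-0.3,1,0,0,0,0],[-1,-0.3,1,0,0,0,0],[-1,-0.3,1,0,0,0,0],[-1,-0.3,1,0,0,0,0],[-1,-0.3,1,0,0,0,0]]'
python3 -m handwheel '[[-1,-0.3,1,0,0,0,0],[-1,-0.3,1,0,0,0,0],[-1,-0.3,0.8,0,0,0,0],[-1,-0.1,0.3,0,0,0,0]]'
python3 - <<'E'
from h import *
s=show("wrist",(.008,.014,.072),amin=200)
print(get_obs()["tool_pos"])
E
```

```text
clock: 34.1
tool_pos: [0.4759, 0.1009, 0.318]
orientation: [180.0, 0.0, -0.0]
force: [1.0, -0.4, -1.3]
opening: 0.0354
gripper_force: 30.0
clock: 34.72
tool_pos: [0.4603, 0.0446, 0.3412]
orientation: [179.9, 0.1, -0.0]
force: [-0.1, 0.3, -1.6]
opening: 0.0357
gripper_force: 30.0
clock: 35.35
tool_pos: [0.4222, -0.0808, 0.3414]
orientation: [180.0, 0.1, -0.1]
force: [0.5, -0.3, -0.4]
opening: 0.0353
gripper_force: 30.0
clock: 35.85
tool_pos: [0.397, -0.1579, 0.3414]
orientation: [-180.0, 0.1, -0.1]
force: [0.2, 0.6, -1.4]
opening: 0.0361
gripper_force: 30.0
wrist green [182.  91.] [  93   85 5982] [ 0.4778 -0.0898] [ 0.4778 -0.0912] [ 0.4778 -0.1039]
wrist green [370. 184.] [  49   47 1749] [ 0.3852 -0.2776] [ 0.387  -0.2753] [ 0.4041 -0.2533]
wrist green [255. 258.] [  74   29 1595] [ 0.2996 -0.1583] [ 0.303  -0.1583] [ 0.336  -0.1584]
wrist green [255. 312.] [  85   30 2153] [ 0.2277 -0.1579] [ 0.2325 -0.158 ] [ 0.2789 -0.1581]
[ 0.3972 -0.1579  0.3415]
```

```bash
python3 -m handwheel '[[-1,-0.1,0.7,0,0,0,0],[-1,-0.1,1,0,0,0,0],[-1,-0.1,1,0,0,0,0],[-1,-0.1,1,0,0,0,0],[-1,0,0.7,0,0,0,0]]'
python3 -m handwheel '[[-1,0,0.3,0,0,0,0],[-1,0,0,0.7,0,0,0],[-1,0,0,1,0,0,0],[-1,0,0,1,0,0,0],[-1,0,0,0.8,0,0,0]]'
python3 -m handwheel '[[-1,0,0,0.3,0,0,0],[-1,0,0,0,0,0,0]]'
python3 - <<'E'
from h import *
print(get_obs()["tool_pos"])
s=snapshot("side");cv2.imwrite("pics/s9.png",cv2.resize(s["color"][110:210,260:390,::-1],None,fx=4,fy=4))
E
```

```text
clock: 36.52
tool_pos: [0.3882, -0.2671, 0.3417]
orientation: [-180.0, 0.0, -0.0]
force: [0.1, 0.2, -1.5]
opening: 0.0354
gripper_force: 30.0
clock: 37.15
tool_pos: [0.3883, -0.2734, 0.2537]
orientation: [-180.0, 0.0, -0.0]
force: [-1.0, -0.4, -1.6]
opening: 0.0357
gripper_force: 30.0
clock: 37.4
tool_pos: [0.3886, -0.2737, 0.2471]
orientation: [-180.0, 0.0, -0.0]
force: [-0.0, -0.9, -1.1]
opening: 0.0356
gripper_force: 30.0
[ 0.38856469 -0.27372305  0.24705337]
```

View pics/s9.png

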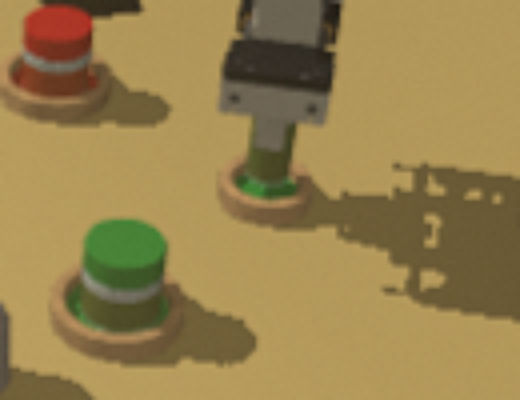

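The slim_green jar, base at crop (270,178), hovers over the centre of the narrow green well. Lowering and releasing.

```bash
python3 -m handwheel '[[-1,-0.05,0.05,0.3,0,0,0],[-1,0,0,0.2,0,0,0],[-1,0,0,0.1,0,0,0],[-1,0,0,0.05,0,0,0],[-1,0,0,0,0,0,0]]'
python3 -m handwheel '[[1,0,0,0,0,0,0],[1,0,0,0,0,0,0],[1,0,0,0,0,0,0],[1,0,0,0,0,0,0],[1,0,0,0,0,0,0]]'
python3 -m handwheel '[[1,0,0,-0.4,0,0,0],[1,0,0,-1,0,0,0],[1,0,0,-1,0,0,0],[1,0,0,-1,0,0,0],[1,0,0,-1,0,0,0]]'
python3 -m handwheel '[[1,0,0,-1,0,0,0],[1,0,0,-1,0,0,0],[1,0,0,0,0,0,0],[1,0,0,0,0,0,0]]'
python3 - <<'E'
from h import *
print(get_obs()["tool_pos"])
show("top",(.014,.072,.1),40)
s=snapshot("side");cv2.imwrite("pics/s10.png",s["color"][:,:,::-1])
E
```

```text
clock: 38.08
tool_pos: [0.3873, -0.2752, 0.2309]
orientation: [-180.0, 0.0, -0.0]
force: [0.4, 0.5, -0.7]
opening: 0.0356
gripper_force: 30.0
clock: 38.7
tool_pos: [0.3873, -0.2752, 0.2309]
orientation: [180.0, -0.0, -0.0]
force: [-0.2, -0.1, -0.1]
opening: 0.0801
gripper_force: 0.0
clock: 39.33
tool_pos: [0.3871, -0.2751, 0.3425]
orientation: [180.0, -0.0, -0.0]
force: [0.3, -0.3, -0.1]
opening: 0.0879
gripper_force: 0.0
clock: 39.83
tool_pos: [0.3869, -0.275, 0.3909]
orientation: [-180.0, -0.0, -0.0]
force: [-1.1, 0.5, 0.4]
opening: 0.0876
gripper_force: 0.0
[ 0.38690243 -0.27504417  0.39094095]
top red [190. 164.] [ 23  23 294] [0.6462 0.1489] [0.636 0.142] [0.6311 0.1387]
top red [419. 182.] [ 36  32 651] [ 0.5872 -0.4013] [ 0.58   -0.3803] [ 0.5765 -0.3702]
top red [508. 221.] [10 15 65] [ 0.4874 -0.6082] [ 0.4853 -0.5767] [ 0.4843 -0.5615]
```

View pics/s10.png

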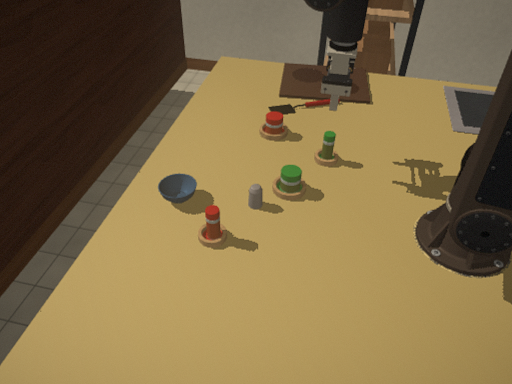

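All four jars stand upright in their own wells, at (213,222), (275,125), (290,180) and (328,147). The bowl at (178,190) and shaker at (256,196) haven't moved, and the gripper is clear.

```bash
python3 -c "
from plant import *
print(close_job())"
```

```text
the job is handed in; nothing more can be done
None
```

I put all four jars upright in their matching holders and handed the job in at about 40 s; the last picture shows the bowl and shaker where they started, and no verdict came back.

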